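# Clamp a re-glued memo block with a one-hand bar clamp

## Task

The loose sheets of the memo block standing between the jaws of the bar clamp have just been re-glued along the top edge and must be pressed. Hang the loose wooden press board by its eye on the upright peg of the clamp's outer jaw, with the wood towards the block like the board already on the near jaw, and let go of it; then pump the trigger, full squeezes with full releases between, until the board touches the block, and squeeze on gently until the sprung outer jaw is pushed back about half of its travel, never so hard that it crushes the block. Bring the jaw up with the trigger only, not by pushing the jaw or bar, leave the glue stick, mug and hole punch alone, and finish while still holding the trigger squeezed, because the pressure drops when it is let go.

Things in the scene. Friction and masses are not known exactly. Their poses are not given: they have to be found in the camera images.
- clamp: one-hand bar clamp, black plastic, 0.85 kg, loose, lying on its side (shifts a little when gripped). Origin on the desk under the bar, mid housing. Own x: from the grip (-x) across the bar to the jaws (+x); own y: along the bar to the outer jaw; z up. Housing x -30 to 40, y -35 to 41, z to 44 mm. Near jaw (x 35 to 120, z to 44) carries a fixed press board, 97 high, its face at y = +31
- clamp_bar: toothed steel bar, 20 x 7 mm, sliding through the housing, outer jaw on its end. Axes as the clamp's; origin on the bar's axis, 22 mm above the desk, over the clamp's origin at bar_travel 0. It ends at y -133 (tail) and +206 mm in its own frame, and moves to the clamp's -y as it closes
- grip_mid (a point): middle of the clamp's fixed grip, at x -78, y -13, z 22 mm in the clamp's frame. The grip is a black bar along x from the housing to x -120, 20 mm wide (y -23 to -3), z 5 to 39 mm; its butt (x -123 to -109) is 26 mm wide and 43 mm high
- trigger_mid (a point): middle of the trigger blade where it is pulled, at x about -77, y +37 released, z 22 mm in the clamp's frame, on the grip's +y side. Grey blade 10 mm thick, 30 mm high, 75 mm long. Over grip and trigger it measures about 65 mm released (blade leaning 0.15 rad), 32 mm fully squeezed, when the blade has moved in -y to the grip
- trigger_squeeze (a joint): trigger angle, rad: 0 released, 0.298 fully squeezed (34 mm at trigger_mid); a spring pushes it out with 3 to 5 N there. A squeeze draws the bar by 0.41 of trigger_mid's way, after a free way of up to one 5 mm tooth (12 mm at the trigger); a second pawl holds the bar while the trigger goes back, less 5 mm at most
- bar_travel (a joint): how far the bar has been drawn through the housing, m: 0 to 0.080, growing as the outer jaw comes nearer the block
- jaw_spring (a joint): how far the outer jaw is pushed back on the bar against its coil spring, m: 0 free, 0.014 at the stop. It presses with 4 N at first touch and 2.5 N more for each mm: 21 N at half travel, which takes about 14 N at the trigger
- peg_foot (a point): foot of the upright steel peg on top of the outer jaw, 45.5 mm above the desk; moves with the jaw. Peg 7 mm thick, 14 mm high, tip conical. The jaw is 44 mm high and 26 mm thick; its flat face towards the block lies 21.5 mm from the peg's axis in the clamp's -y
- press_board: loose plywood press board standing on edge, 0.12 kg: 90 mm wide (own x), 18 thick (y -9 to 9), 95 high (z); origin under its middle. On its back (+y) a steel bracket: a 3 mm plate and a level tab 32 wide, 4 thick, underside at z 42.5, reaching y 47. Hung, its y points as the clamp's y, 3 mm above the desk. Grip the top edge across the thickness, fingers at most 22 mm deep to clear the peg
- eye (a point): centre of the underside of the eye in the board's tab: a hole 12 mm wide, at x 0, y +35, z 42.5 mm in the board's frame
- memo_block: block of note sheets, 0.11 kg, loose, on edge with sheets upright between the jaws: 75 mm wide, 76 high, 32 thick. Origin: middle of its face towards the near jaw, 38 mm above the desk; own z points along the clamp's y to the outer jaw, own y down
- glue_stick: glue stick standing, 26 mm wide, 86 mm high; origin under its middle (bystander)
- white_mug: white mug, 81 mm wide, 116 mm with the handle, 94 mm high; origin under its middle (bystander)
- hole_punch: hole punch, 115 x 156 x 74 mm; origin under its middle (bystander)
Things that resemble listed ones, but are neither listed nor needed, are in the scene too. What is shaped like the press_board but orange is not meant.

How it is judged:
On the way, in this order (a step that is already met when the one before it is completed fails the run):
1. the press board hangs by its eye on the outer jaw's peg, let go (horizontal distance between eye and peg_foot below 0.006 m and z of eye in the frame of peg_foot between -0.004 and 0.006 m and angle between press_board's own z axis and vertical below 0.15 rad and contact force between the fingers and press_board below 0.1 N and linear speed of press_board below 0.03 m/s), for 0.2 s.
2. the trigger is squeezed (value of joint trigger_squeeze above 0.15 rad), for 0.05 s.
3. the trigger is released (value of joint trigger_squeeze below 0.1 rad), for 0.05 s.
4. the trigger is squeezed again (value of joint trigger_squeeze above 0.15 rad), for 0.05 s.
At the end, for the whole second after the job is handed in: Board hangs upright on the outer jaw's peg (eye within 6 mm) and presses the upright block with 8 to 45 N, jaw spring pushed back 3 to 12 mm of its 14; block and clamp on the desk; fingers still squeeze the trigger (over 0.06 rad, finger force over 4 N) (horizontal distance between eye and peg_foot below 0.006 m and z of eye in the frame of peg_foot between -0.004 and 0.006 m and angle between press_board's own z axis and vertical below 0.15 rad and contact force between press_board and memo_block between 8 and 45 N and value of joint jaw_spring between 0.003 and 0.012 m and value of joint trigger_squeeze above 0.06 rad and contact force between the fingers and clamp above 4 N and angle between memo_block's own y axis and vertical above 2.99 rad and height (world z) of memo_block between 0.034 and 0.044 m and height (world z) of grip_mid below 0.032 m); the arm keeps its last pose, push and grip.
It fails at once if the memo block is crushed: pressed with more than 50 N (contact force between press_board and memo_block above 50 N).
It fails at once if the jaw or bar is pushed by the fingers with more than 10 N (contact force between the fingers and clamp_bar above 10 N).
It fails at once if a bystander is moved by more than 30 mm (distance of any of glue_stick, white_mug, hole_punch from where it was at the start of the episode above 0.03 m).
It also fails if it takes over 72 s, if anything falls off the work surface, if the arm or the gripper's body presses on something with over 40 N, if the wrist force passes 120 N, or if a joint passes its speed limit or range.

## Robot

A 6-joint arm with a two-finger parallel gripper is mounted at the origin on the work surface; the furniture and walls round the work are solid. World frame = base frame: x ahead of the robot, y to its left, z up, the work surface at z = 0. Lengths are in m, angles in rad, forces in N, time in s.
With the tool pointing down it reaches from about 0.3 to 0.875 m from the base axis. Payload 6.4 kg.
Tool frame: the origin (TCP) lies on the mounting face of the last link; the fingertips stand 173 mm ahead of it and the grasp point (between the pads) lies 155 mm ahead of it (ctrl.grip_point_offset is the distance from the TCP to the grasp point, in m); z points along the fingers, y is the line along which they close (so a half turn about z gives the same grasp; the last joint's range is limited). The gripper opens to 85 mm and grips with 20 to 120 N. Pads are 22 mm wide; open, the fingers measure 114 mm over their backs; the gripper's body (76 mm by 85 mm) begins 54 mm behind the grasp point. The pads swing forward as they close: fully open they stand 13 mm farther back than shut.
Start: joints at [1.016, 0.181, 1.607, -0, 1.354, -0.206], TCP at [0.197, 0.54, 0.405] pointing down, gripper open.
Joint ranges: [-2.99, 2.99], [-0.89, 2.07], [0.3, 2.58], [-1.14, 4.28], [0, 2.63], [-3.12, 3.12]. Speed limits (rad/s): [2.57, 2.57, 3.01, 3.14, 3.14, 3.14].

## Interface

Orientations are given as a unit quaternion [w, x, y, z].
In Python, from bench import status, imaging, ctrl, models gives the robot as it stands.
- The arm moves only by the tool send_rows, never from a script. Its argument "commands" is a list that holds one entry, the list of rows, each a list of 6 numbers: the shift along the tool's x, y, z normalised to -1 to 1, where 1 is 3 cm, then the turn, a rotation vector about the tool's x, y, z normalised to -1 to 1, where 1 is 0.1 rad. A call has 1 to 8 rows; each row shifts and turns the commanded pose from where the row before left it, along the tool's axes as they then stand; what a row does not reach is not made up. A row lasts 1/12 s, in which the tool goes at most 41.7 mm and 7.16 degrees, less where a joint would pass 70% of its speed; a pose out of reach is approached as far as the arm can. A call with a number of a shift or a turn outside -1 to 1 is refused whole. A call with a gripper value outside its range is refused whole. "jaw" is the opening, from 0 (shut) to 1 (fully open), set as the call begins (left out, the last holds). The fingers move at their own pace and stop on an object; the grip force is fixed at half the most. Time passes only in rows, so rows that do not move let the fingers close. It gives the time, the measured TCP pose, the force, the opening and the grip force at its end, in the units of the state.
- status.get_obs(): the state, without advancing time (a new reading comes with each control period).
- imaging.camera(name): name is "scene" or "top" or "wrist"; returns a dict with "image" (384x512x3 uint8, blue, green, red), "depth" (384x512 float32, m along the optical axis (not along the pixel's ray), 0 where there is no reading), "mtx" (3x3 intrinsics, pixels), "pose" (4x4, takes a point from camera to world coordinates). Camera axes: x right, y down, z forward; pixel columns grow to the right and rows downward; lengths in m; the calibration is good to about 2 mm. The wrist camera is an equidistant fisheye: a pixel r from the principal point sees the ray r / f radians off the axis. A picture is of the moment at which its call begins.
- ctrl.hand_in(): hands the job in; it is judged then, once.
Trained networks look in a picture, given as the dict that the camera call returned (one of the last four; its "shot" number tells which), for a name from the list of things; names that differ only in an ending like _2 or _b are one class to them, and where a whole thing is asked for, a point or a joint stands for the part that bears it (a point fixed in the world has none). Each returns a list of dicts, best first, with "confidence" (0 to 1); they miss things now and then, are a little off and sometimes report something else, mostly with a low value. They report only what shows in the picture. A call takes as long as a camera call. They do not tell look-alikes from the thing itself.
- models.recognise(picture, name): "centre" ([column, row] in pixels, amid what is visible of it).
- models.regions_of(picture, name): "region" (384x512 bool, what is visible of it) and "centre" ([column, row] in pixels, amid what is visible of it).
The state is a dict: "time_s": time; "q": joint angles; "dq": joint speeds; "joint_efforts": joint torques, N m; "eef_pos": TCP position; "eef_rot": TCP orientation; "wrist_force": force on the tool from outside, world axes, zero at the start; "torque": the same for the moment, N m; "opening": opening from 0.0 (shut) to 1.0 (fully open); "grasp_force": force on a finger pad.
Only numpy, scipy, OpenCV 4.12 (cv2) and the standard library are available. Lean on these libraries where they do the work, as an engineer would, in place of code of your own. Each camera call takes 0.05 s, during which the arm holds its last target. There are 200 camera calls.

## Working session

There is one attempt and no reset: what is moved stays moved. The work goes in short steps, Python scripts to look and compute and a tool call to move; the robot and the scene stay as the last step left them, time stands still between calls to the robot, and variables do not carry over. Pictures are saved under pics/ and viewed, at most 10 in all, crops included, and the job is handed in when it is done.

Besides the shell and the picture viewer there is one more tool, called after "Request:" by a JSON object that holds its "api" and its "payload", one argument or row to a line. send_rows: Moves the arm, as the interface text tells. Its arguments: {"type":"object","properties":{"commands":{"type":"array"},"jaw":{"type":"number"}},"required":["commands"]}

```bash
mkdir -p pics; ls; cat > h.py <<'E'
import numpy as np, cv2
from bench import status, imaging, ctrl, models
def world(p, mask=None):
    d=p["depth"]; K=np.array(p["mtx"]); T=np.array(p["pose"])
    v,u=np.indices(d.shape)
    X=np.stack([(u-K[0,2])/K[0,0]*d,(v-K[1,2])/K[1,1]*d,d],-1)
    W=X@T[:3,:3].T+T[:3,3]
    W[d==0]=np.nan
    return W
E
python3 - <<'E'
from h import *
a=imaging.camera("scene"); b=imaging.camera("top")
cv2.imwrite("pics/1.png",np.hstack([a["image"],b["image"]])[:, :][:, :]) if 0 else None
cv2.imwrite("pics/scene.png",a["image"]); cv2.imwrite("pics/top.png",b["image"])
np.savez("s.npz",sw=world(a),tw=world(b))
for nm,p in(("scene",a),("top",b)):
    W=world(p)
    print(nm,np.round(p["pose"],3).tolist(),np.round(p["mtx"],1).tolist())
    for n in["clamp","clamp_bar","press_board","peg_foot","eye","memo_block","trigger_mid","grip_mid","glue_stick","white_mug","hole_punch"]:
        for r in models.regions_of(p,n)[:3]:
            m=r["region"]; P=W[m]; P=P[~np.isnan(P[:,0])]
            print(n,round(r["confidence"],2),np.round(r["centre"]),np.round(np.median(P,0),3),np.round(np.percentile(P,2,axis=0),3),np.round(np.percentile(P,98,axis=0),3))
print(status.get_obs())
E
```

```text
pics
scene [[0.898, -0.275, 0.343, -0.028], [-0.439, -0.59, 0.678, -0.947], [0.016, -0.76, -0.65, 1.031], [0.0, 0.0, 0.0, 1.0]] [[386.2, 0.0, 253.1], [0.0, 386.2, 192.8], [0.0, 0.0, 1.0]]
clamp 0.59 [238. 169.] [0.512 0.253 0.035] [ 0.369  0.141 -0.002] [0.614 0.448 0.097]
clamp_bar 0.59 [232. 153.] [0.513 0.377 0.029] [0.455 0.124 0.005] [0.602 0.448 0.048]
press_board 0.83 [216. 201.] [0.336 0.068 0.056] [0.299 0.034 0.003] [0.382 0.083 0.097]
press_board 0.63 [289. 235.] [ 0.485 -0.183  0.059] [ 0.445 -0.187  0.003] [ 0.532 -0.168  0.097]
peg_foot 0.59 [232. 155.] [0.543 0.38  0.038] [0.487 0.361 0.012] [0.605 0.403 0.05 ]
eye 0.76 [283. 234.] [ 0.485 -0.183  0.061] [ 0.445 -0.187  0.008] [ 0.53  -0.169  0.098]
eye 0.66 [218. 205.] [0.339 0.068 0.056] [0.299 0.034 0.003] [0.387 0.084 0.098]
trigger_mid 0.61 [216. 172.] [0.425 0.295 0.026] [0.398 0.284 0.011] [0.454 0.307 0.04 ]
trigger_mid 0.16 [238. 170.] [0.508 0.253 0.037] [ 0.368  0.141 -0.   ] [0.605 0.403 0.097]
grip_mid 0.69 [237. 170.] [0.511 0.253 0.037] [0.366 0.137 0.001] [0.609 0.435 0.097]
hole_punch 0.61 [187. 165.] 
[... 1762 characters left out ...]
4 0.428 0.077]
{'time_s': 1.2, 'q': array([ 1.01571458e+00,  1.80835799e-01,  1.60699798e+00, -2.00717754e-05,
        1.35378210e+00, -2.06289468e-01]), 'dq': array([ 0.00012634, -0.00115709,  0.00090251,  0.00304569, -0.00190844,
       -0.00145293]), 'joint_efforts': array([-6.79345339e-04, -4.44850910e+01, -3.51675117e+01, -3.17964550e-04,
        8.55607268e-04, -5.40898057e-06]), 'eef_pos': array([0.19650571, 0.54040241, 0.40466929]), 'eef_rot': array([ 4.78468505e-06,  1.73511338e-01,  9.84831872e-01, -1.44212504e-05]), 'wrist_force': array([0.51017093, 0.05369944, 0.80818561]), 'torque': array([ 0.02851963, -0.02998706, -0.03364155]), 'grasp_force': 0.0, 'opening': 0.999196734599376}
```

View pics/top.png

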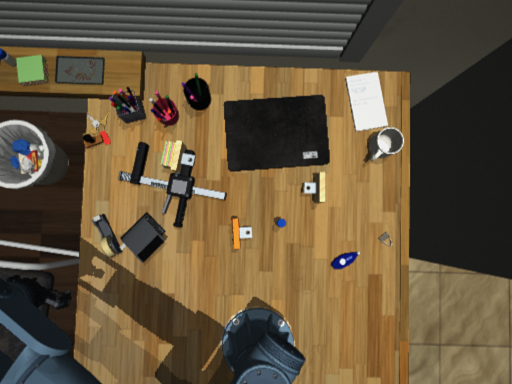

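View pics/scene.png

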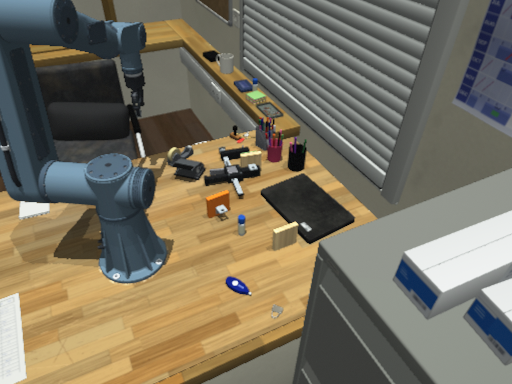

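The top view shows the wood board at (320,187), with its tab and eye towards the clamp at (309,188). The clamp's outer jaw is at (138,162), its grip at (180,210) and its trigger at (166,201). The orange look-alike is at (236,233).

```bash
python3 - <<'E'
from h import *
z=np.load("s.npz"); 
P=np.vstack([z["tw"].reshape(-1,3)]);P=P[~np.isnan(P[:,0])]
S=z["sw"].reshape(-1,3);S=S[~np.isnan(S[:,0])]
def box(P,x0,x1,y0,y1,z0,z1): return P[(P[:,0]>x0)&(P[:,0]<x1)&(P[:,1]>y0)&(P[:,1]<y1)&(P[:,2]>z0)&(P[:,2]<z1)]
def rect(n,q):
    if len(q)<5: print(n,len(q));return
    r=cv2.minAreaRect((q[:,:2]*1000).astype(np.float32)); print(n,len(q),np.round(r[0],1),np.round(r[1],1),round(r[2],1),"z",round(np.median(q[:,2]),4))
for nm,A in(("top",P),("scene",S)):
    print(nm)
    rect("board top",box(A,.42,.55,-.2,-.13,.088,.105))
    rect("tab",box(A,.42,.55,-.163,-.1,.035,.055))
    rect("jaw",box(A,.46,.63,.355,.41,.038,.056))
    rect("peg",box(A,.46,.63,.355,.41,.052,.07))
    rect("bar near",box(A,.47,.54,.10,.215,.022,.04))
    rect("near board",box(A,.5,.65,.22,.275,.09,.105))
    rect("block",box(A,.5,.65,.26,.34,.065,.085))
    rect("grip",box(A,.36,.45,.21,.275,.028,.05))
    rect("trig",box(A,.36,.45,.276,.32,.028,.05))
E
```

```text
top
board top 205 [ 489.7 -177.8] [87.1 19.7] 1.0 z 0.0955
tab 110 [ 488.3 -146.5] [31.8 32.3] 0.3 z 0.0473
jaw 348 [551.4 384.5] [ 26.5 131.2] 79.6 z 0.044
peg 6 [548.2 387.6] [ 6.3 92.7] 88.2 z 0.0551
bar near 65 [497.2 154.8] [ 54.5 126.9] 15.0 z 0.0264
near board 190 [569.3 259.2] [18.5 89. ] 80.2 z 0.0972
block 265 [570.3 281.9] [48.6 87.8] 85.8 z 0.0756
grip 215 [406.1 248.2] [28.  96.3] 75.5 z 0.0386
trig 61 [423.5 296.2] [10.8 54.9] 71.6 z 0.0348
scene
board top 128 [ 488.8 -175.4] [22.8 88.7] 89.0 z 0.0944
tab 0
jaw 114 [550.  386.8] [ 30.8 129.4] 78.9 z 0.0437
peg 1
bar near 22 [480.1 192.7] [70.6 26.1] 55.1 z 0.0271
near board 77 [569.2 260.8] [21.4 91.4] 84.9 z 0.0961
block 28 [568.9 283.2] [53.8 82.6] 82.9 z 0.0758
grip 108 [406.5 250.1] [35.7 94.6] 71.7 z 0.0361
trig 34 [425.9 298.5] [17.8 54.8] 63.2 z 0.0341
```

Request:
{"api": "send_rows", "payload": {
  "commands": [
    [[0,0,0,0,0,-1],[0,0,0,0,0,-1],[0,0,0,0,0,-1],[0,0,0,0,0,-0.5],[-0.4,-1,0,0,0,0],[-0.4,-1,0,0,0,0],[-0.4,-1,0,0,0,0],[-0.4,-1,0,0,0,0]]
  ]
}}

```text
time_s: 1.87
eef_pos: [0.2447, 0.4193, 0.4046]
eef_rot: [0.0, -0.001, 1.0, -0.0]
wrist_force: [0.8, -0.6, -0.9]
opening: 0.999
grasp_force: 0.0
```

Request:
{"api": "send_rows", "payload": {
  "commands": [
    [[-0.4,-1,0,0,0,0],[-0.4,-1,0,0,0,0],[-0.4,-1,0,0,0,0],[-0.4,-1,0,0,0,0],[-0.4,-1,0,0,0,0],[-0.4,-1,0,0,0,0],[-0.4,-1,0,0,0,0],[-0.4,-1,0,0,0,0]]
  ]
}}

```text
time_s: 2.53
eef_pos: [0.3411, 0.1791, 0.405]
eef_rot: [0.001, -0.001, 1.0, 0.0]
wrist_force: [0.4, 0.6, 0.2]
opening: 1.0
grasp_force: 0.0
```

Request:
{"api": "send_rows", "payload": {
  "commands": [
    [[-0.4,-1,0,0,0,0],[-0.4,-1,0,0,0,0],[-0.4,-1,0,0,0,0],[-0.4,-1,0,0,0,0],[-0.4,-1,0.2,0,0,0],[-0.4,-1,0.2,0,0,0],[-0.4,-1,0.2,0,0,0],[-0.4,-1,0.2,0,0,0]]
  ]
}}

```text
time_s: 3.2
eef_pos: [0.4375, -0.061, 0.3807]
eef_rot: [0.0, -0.0, 1.0, -0.0]
wrist_force: [0.3, 1.4, 0.1]
opening: 1.001
grasp_force: 0.0
```

Request:
{"api": "send_rows", "payload": {
  "commands": [
    [[-0.4,-1,0.3,0,0,0],[-0.4,-1,0.3,0,0,0],[-0.4,-1,0.3,0,0,0],[-0.4,-1,0.3,0,0,0],[0,0,0,0,0,0],[0,0,0,0,0,0]]
  ]
}}

```text
time_s: 3.7
eef_pos: [0.4854, -0.1805, 0.3438]
eef_rot: [-0.001, 0.001, 1.0, 0.001]
wrist_force: [0.1, -0.6, 0.2]
opening: 1.002
grasp_force: 0.0
```

```bash
cat >> h.py <<'E'
def wworld(p):
    d=p["depth"]; K=np.array(p["mtx"]); T=np.array(p["pose"])
    v,u=np.indices(d.shape)
    a=(u-K[0,2])/K[0,0]; b=(v-K[1,2])/K[1,1]; r=np.hypot(a,b)+1e-9
    X=np.stack([np.tan(r)*a/r*d,np.tan(r)*b/r*d,d],-1)
    W=X@T[:3,:3].T+T[:3,3]; W[d==0]=np.nan
    return W
def box(P,x0,x1,y0,y1,z0,z1):
    P=P.reshape(-1,3); P=P[~np.isnan(P[:,0])]
    return P[(P[:,0]>x0)&(P[:,0]<x1)&(P[:,1]>y0)&(P[:,1]<y1)&(P[:,2]>z0)&(P[:,2]<z1)]
def rect(n,q):
    if len(q)<5: print(n,len(q));return
    r=cv2.minAreaRect((q[:,:2]*1000).astype(np.float32)); print(n,len(q),np.round(r[0],1),np.round(r[1],1),round(r[2],1),"z",round(np.median(q[:,2]),4))
E
python3 - <<'E'
from h import *
p=imaging.camera("wrist"); cv2.imwrite("pics/w1.png",p["image"]); W=wworld(p); np.save("w1.npy",W)
print(np.round(p["pose"],3).tolist(),np.round(p["mtx"],1).tolist())
rect("board",box(W,.42,.56,-.21,-.12,.09,.105))
t=box(W,.42,.56,-.163,-.11,.042,.052); rect("tab",t)
d=box(W,.477,.5,-.155,-.127,-.01,.03); rect("hole",d)
E
```

```text
[[0.0, 0.954, 0.301, 0.408], [1.0, -0.001, 0.001, -0.181], [0.001, 0.301, -0.954, 0.314], [0.0, 0.0, 0.0, 1.0]] [[297.3, 0.0, 259.1], [0.0, 297.3, 192.8], [0.0, 0.0, 1.0]]
board 2359 [ 489.6 -176.5] [89.5 17.7] 1.0 z 0.0955
tab 1046 [ 489.  -146.3] [32.6 33.5] 0.5 z 0.047
hole 179 [ 488.5 -140.9] [26.5 22.9] 89.9 z 0.0006
```

View pics/w1.png

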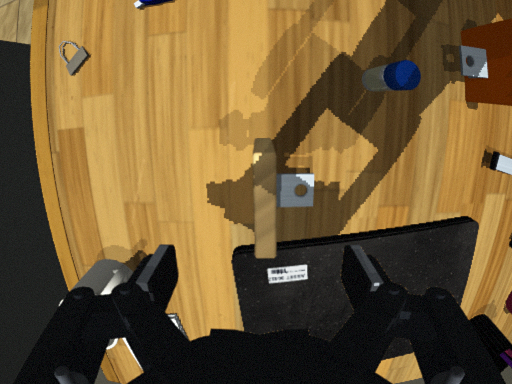

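The board is at (265,200) between the open fingers, with the eye at (300,190) on the clamp side. Descending to grip.

Request:
{"api": "send_rows", "payload": {
  "commands": [
    [[-0.14,0.13,0.5,0,0,-0.15],[0,0,1,0,0,0],[0,0,1,0,0,0],[0,0,0.7,0,0,0],[0,0,0,0,0,0]]
  ]
}}

```text
time_s: 4.17
eef_pos: [0.4875, -0.1728, 0.2451]
eef_rot: [-0.003, -0.009, 1.0, 0.002]
wrist_force: [-1.7, 0.1, -0.6]
opening: 0.997
grasp_force: 0.0
```

Request:
{"api": "send_rows", "payload": {
  "commands": [
    [[0,0,0,0,0,0],[0,0,0,0,0,0],[0,0,0,0,0,0],[0,0,0,0,0,0],[0,0,0,0,0,0],[0,0,0,0,0,0],[0,0,0,0,0,0],[0,0,0,0,0,0]]
  ],
  "jaw": 0
}}

```text
time_s: 4.83
eef_pos: [0.4902, -0.1758, 0.25]
eef_rot: [0.001, -0.008, 1.0, -0.001]
wrist_force: [-0.2, 0.3, 7.6]
opening: 0.196
grasp_force: 59.6
```

Request:
{"api": "send_rows", "payload": {
  "commands": [
    [[0,0,-0.4,0,0,0],[0,0,-1,0,0,0.5],[0,0,-1,0,0,0.5],[0,0,-1,0,0,0.5],[0,0,-0.9,0,0,0.5],[0,0.4,0,0,0,0],[0.07,0.8,0,0,0,0],[0.07,1,0,0,0,0]]
  ]
}}

```text
time_s: 5.5
eef_pos: [0.4973, -0.1099, 0.3785]
eef_rot: [0.0, 0.093, 0.996, -0.0]
wrist_force: [-0.2, 0.6, -1.3]
opening: 0.199
grasp_force: 58.7
```

Request:
{"api": "send_rows", "payload": {
  "commands": [
    [[0.08,1,0,0,0,0],[0.08,1,0,0,0,0],[0.08,1,0,0,0,0],[0.08,1,0,0,0,0],[0.08,1,0,0,0,0],[0.08,1,0,0,0,0],[0.08,1,0,0,0,0],[0.08,1,0,0,0,0]]
  ]
}}

```text
time_s: 6.17
eef_pos: [0.5219, 0.1315, 0.3775]
eef_rot: [-0.001, 0.092, 0.996, -0.0]
wrist_force: [0.7, -0.9, -1.5]
opening: 0.195
grasp_force: 58.7
```

Request:
{"api": "send_rows", "payload": {
  "commands": [
    [[0.08,1,0,0,0,0],[0.08,1,0,0,0,0],[0.08,1,0,0,0,0],[0.08,1,0,0,0,0],[0.08,1,0,0,0,0],[0.08,0.8,0,0,0,0],[0.03,0.4,0,0,0,0],[0,0,0,0,0,0]]
  ]
}}

```text
time_s: 6.83
eef_pos: [0.5408, 0.3176, 0.3772]
eef_rot: [-0.0, 0.09, 0.996, 0.0]
wrist_force: [0.5, -0.8, -1.4]
opening: 0.198
grasp_force: 58.8
```

Request:
{"api": "send_rows", "payload": {
  "commands": [
    [[0,0,0,0,0,0],[0,0,0,0,0,0]]
  ]
}}

```text
time_s: 7.0
eef_pos: [0.5413, 0.3144, 0.3774]
eef_rot: [-0.0, 0.092, 0.996, -0.0]
wrist_force: [0.2, 0.8, -1.3]
opening: 0.193
grasp_force: 58.8
```

```bash
python3 - <<'E'
from h import *
p=imaging.camera("wrist"); cv2.imwrite("pics/w2.png",p["image"]); W=wworld(p); np.save("w2.npy",W)
for z0 in(0.05,0.3):
  pass
rect("jaw",box(W,.46,.64,.345,.43,.04,.0475))
rect("peg",box(W,.5,.6,.35,.42,.05,.066))
o=status.get_obs(); print(o["eef_pos"],o["eef_rot"])
for n in("peg_foot","eye"):
  for r in models.recognise(p,n)[:3]: print(n,r["confidence"],r["centre"])
E
```

```text
jaw 2110 [551.6 386.4] [ 26.8 129.1] 80.9 z 0.0443
peg 33 [590.6 388.4] [5.1 6.4] 42.8 z 0.0559
[0.54146274 0.31419909 0.37751397] [-2.74365477e-04  9.23202389e-02  9.95729255e-01 -3.85358850e-04]
peg_foot 0.91 [328.8, 160.2]
eye 0.89 [33.2, 61.7]
eye 0.71 [267.4, 228.8]
eye 0.6 [323.7, 155.8]
```

View pics/w2.png

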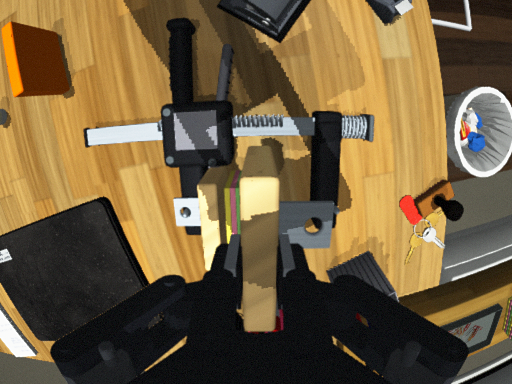

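The wrist view shows the held board at (260,240), its tab eye at (312,225), and the outer jaw at (325,170). The peg is hidden beyond the tab in the picture, so I'm checking it against depth.

```bash
python3 - <<'E'
from h import *
W=np.load("w2.npy")
q=box(W,.5,.6,.35,.42,.05,.066); print(np.round(q[np.argsort(q[:,2])]*1000,0)[::3].tolist())
m=np.argwhere((np.abs(W[...,0]-.59)<.012)&(np.abs(W[...,1]-.388)<.012)&(np.abs(W[...,2]-.057)<.007)); print(m.min(0),m.max(0))
rect("bt",box(W,.48,.62,.28,.36,.212,.235))
rect("tab",box(W,.48,.62,.31,.40,.155,.19))
# hole: pixels in tab's bbox whose depth is beyond
t=(np.abs(W[...,2]-.172)<.012)&(W[...,1]>.325)&(W[...,1]<.40)&(W[...,0]>.5)&(W[...,0]<.6)
c=cv2.convexHull(np.argwhere(t)[:,::-1].astype(np.int32)); h=np.zeros(t.shape,np.uint8); cv2.fillConvexPoly(h,c,1)
hole=(cv2.erode(h,np.ones((7,7)))>0)&~t; n,l,s,cc=cv2.connectedComponentsWithStats(hole.astype(np.uint8)); print(s[1:].tolist(),cc[1:].tolist())
E
```

```text
[[589.0, 391.0, 51.0], [588.0, 389.0, 52.0], [589.0, 391.0, 54.0], [588.0, 390.0, 55.0], [592.0, 386.0, 55.0], [589.0, 390.0, 56.0], [589.0, 387.0, 56.0], [590.0, 389.0, 57.0], [590.0, 388.0, 58.0], [592.0, 389.0, 58.0], [590.0, 390.0, 59.0]]
[207 334] [214 339]
bt 7044 [539.9 315.2] [89.3 42.5] 5.0 z 0.2229
tab 2371 [530.9 333.7] [79.4 38.1] 42.9 z 0.1744
[[277, 166, 48, 39, 823], [325, 210, 1, 1, 1], [290, 212, 1, 1, 1], [305, 217, 16, 16, 199], [290, 220, 1, 1, 1], [290, 223, 1, 1, 1], [289, 226, 1, 1, 1], [288, 230, 1, 1, 1], [298, 230, 1, 1, 1], [299, 232, 1, 1, 1], [286, 234, 2, 2, 3], [297, 235, 1, 1, 1], [308, 236, 1, 1, 1]] [[293.19198055893077, 188.73268529769138], [325.0, 210.0], [290.0, 212.0], [312.67336683417085, 224.53768844221105], [290.0, 220.0], [290.0, 223.0], [289.0, 226.0], [288.0, 230.0], [298.0, 230.0], [299.0, 232.0], [286.6666666666667, 234.33333333333334], [297.0, 235.0], [308.0, 236.0]]
```

```bash
python3 - <<'E'
from h import *
p=imaging.camera("wrist"); W=wworld(p); K=p["mtx"];T=p["pose"]
def ray(u,v,z):
    a=(u-K[0][2])/K[0][0]; b=(v-K[1][2])/K[1][1]; r=np.hypot(a,b)
    d=T[:3,:3]@np.array([np.sin(r)*a/r,np.sin(r)*b/r,np.cos(r)]); return T[:3,3]+d*(z-T[2,3])/d[2]
print("eye",ray(312.5,224.5,.1735),ray(312.5,224.5,.170))
rect("peg",box(W,.58,.6,.375,.40,.05,.066))
rect("bt",box(W,.48,.62,.28,.36,.219,.226))
B=box(W,.44,.56,.1,.43,.024,.034); 
# yaw of jaw/near-jaw from bar line
b=B[(B[:,1]<.2)|((B[:,1]>.3)&(B[:,1]<.36))]; b=b[abs(b[:,0]-(.507+(b[:,1]-.386)*.17))<.018]
v=cv2.fitLine(b[:,:2].astype(np.float32),cv2.DIST_L1,0,.01,.01).ravel(); print("bar yaw",np.degrees(np.arctan2(v[0],v[1])),v,len(b))
q=box(W,.46,.64,.345,.43,.04,.0475);v=cv2.fitLine(q[:,:2].astype(np.float32),cv2.DIST_L1,0,.01,.01).ravel();print("jaw",np.degrees(np.arctan2(v[1],v[0])))
o=status.get_obs(); print(o["eef_pos"],o["eef_rot"])
E
```

```text
eye [0.54697373 0.34722828 0.1735    ] [0.5486149  0.34762577 0.17      ]
peg 36 [590.5 388.4] [4.7 6.7] 38.4 z 0.0559
bt 5957 [540.3 315.2] [89.3 42.2] 4.2 z 0.2233
bar yaw 9.03258 [0.15699609 0.98759925 0.475083   0.22653797] 2174
jaw -7.2317953
[0.54165374 0.31433207 0.3778414 ] [ 3.34094579e-05  9.24994724e-02  9.95712730e-01 -7.52867989e-05]
```

Request:
{"api": "send_rows", "payload": {
  "commands": [
    [[0,0,0,0,0,-0.2],[-0.6,0.8,0,0,0,0],[-0.6,0.77,0,0,0,0],[0,0,0.9,0,0,0],[0,0,1,0,0,0],[0,0,0.7,0,0,0],[0,0,0.4,0,0,0],[0,0,0,0,0,0]]
  ]
}}

```text
time_s: 7.87
eef_pos: [0.5836, 0.3552, 0.2838]
eef_rot: [-0.003, 0.082, 0.997, -0.001]
wrist_force: [-0.8, 1.1, -1.5]
opening: 0.199
grasp_force: 59.0
```

Request:
{"api": "send_rows", "payload": {
  "commands": [
    [[0,0,0,0,0,0],[0,0,0,0,0,0],[0,0,0,0,0,0]]
  ]
}}

```text
time_s: 8.12
eef_pos: [0.5854, 0.3563, 0.2902]
eef_rot: [0.002, 0.082, 0.997, 0.001]
wrist_force: [-0.3, -0.3, -0.8]
opening: 0.194
grasp_force: 59.0
```

```bash
python3 - <<'E'
from h import *
p=imaging.camera("wrist"); W=wworld(p); np.save("w3.npy",W); K=p["mtx"];T=np.array(p["pose"])
q=imaging.camera("scene"); 
s=cv2.resize(p["image"][150:300,230:430],None,fx=4,fy=4,interpolation=cv2.INTER_CUBIC); cv2.imwrite("pics/w3.png",s)
o=status.get_obs(); print(o["eef_pos"],o["eef_rot"])
rect("tab",box(W,.55,.63,.36,.42,.078,.092))
print(len(box(W,.57,.61,.37,.41,.05,.066)))
E
```

```text
[0.58519433 0.35620691 0.28974854] [1.43175561e-03 8.17643178e-02 9.96650419e-01 6.98913639e-04]
tab 2108 [590.2 384.9] [35.3 32.8] 80.9 z 0.0873
0
```

View pics/w3.png

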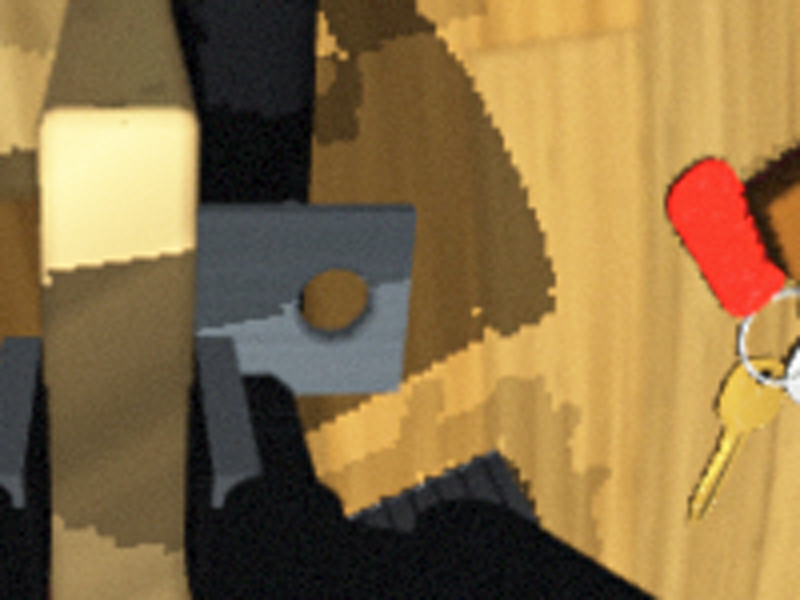

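Request:
{"api": "send_rows", "payload": {
  "commands": [
    [[0,-0.04,0.4,0,0,0],[0,0,0.3,0,0,0],[0,0,0.1,0,0,0],[0,0,0.1,0,0,0],[0,0,0.1,0,0,0],[0,0,0,0,0,0]]
  ]
}}

```text
time_s: 8.72
eef_pos: [0.5842, 0.3547, 0.2566]
eef_rot: [-0.001, 0.082, 0.997, -0.0]
wrist_force: [-0.7, 0.2, -1.1]
opening: 0.195
grasp_force: 59.4
```

```bash
python3 - <<'E'
from h import *
o=status.get_obs(); print(o["eef_pos"],o["wrist_force"],o["torque"])
p=imaging.camera("wrist"); W=wworld(p); np.save("w4.npy",W)
s=cv2.resize(p["image"][170:270,250:400],None,fx=4,fy=4,interpolation=cv2.INTER_CUBIC)
cv2.imwrite("pics/w4.png",s)
rect("tab",box(W,.55,.63,.36,.42,.062,.076))
h=box(W,.575,.606,.374,.405,.04,.061);print(len(h)); rect("in hole",h)
E
```

```text
[0.58415701 0.35472183 0.25659025] [-0.74109544  0.21640177 -1.09696591] [-0.04969483 -0.00255601 -0.0625678 ]
tab 0
1623
in hole 1623 [590.4 388.1] [28.1 30.9] 90.0 z 0.0536
```

View pics/w4.png

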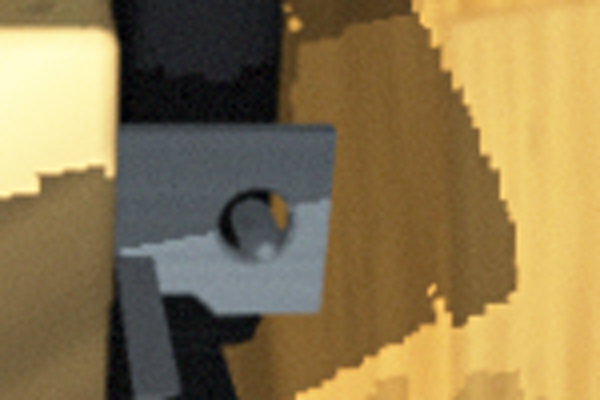

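The peg tip is inside the eye, at about (262,235) in the crop. Lowering onto the peg and letting go.

Request:
{"api": "send_rows", "payload": {
  "commands": [
    [[0,0,0.06,0,0,0],[0,0,0.05,0,0,0],[0,0,0,0,0,0],[0,0,0,0,0,0]]
  ]
}}

```text
time_s: 9.1
eef_pos: [0.5844, 0.3549, 0.2544]
eef_rot: [-0.0, 0.082, 0.997, -0.0]
wrist_force: [-0.2, -0.2, -1.0]
opening: 0.192
grasp_force: 59.4
```

Request:
{"api": "send_rows", "payload": {
  "commands": [
    [[0,0,0,0,0,0],[0,0,0,0,0,0],[0,0,0,0,0,0],[0,0,0,0,0,0],[0,0,0,0,0,0],[0,0,0,0,0,0]]
  ],
  "jaw": 0.42
}}

```text
time_s: 9.6
eef_pos: [0.5845, 0.3549, 0.2545]
eef_rot: [0.0, 0.082, 0.997, 0.0]
wrist_force: [-0.2, 0.1, -0.4]
opening: 0.421
grasp_force: 0.0
```

Request:
{"api": "send_rows", "payload": {
  "commands": [
    [[0,0,-0.2,0,0,0],[0,0,-0.4,0,0,0],[0,0,-0.8,0,0,0],[0,0,-1,0,0,0],[0,0,-1,0,0,0],[0,0,-1,0,0,0],[0,0,0,0,0,0],[0,0,0,0,0,0]]
  ]
}}

```text
time_s: 10.27
eef_pos: [0.585, 0.3551, 0.391]
eef_rot: [0.003, 0.082, 0.997, 0.002]
wrist_force: [-0.0, -0.2, -0.3]
opening: 0.419
grasp_force: 0.0
```

```bash
python3 - <<'E'
from h import *
o=status.get_obs(); print(o["eef_pos"],o["wrist_force"])
p=imaging.camera("wrist"); W=wworld(p); np.save("w5.npy",W)
cv2.imwrite("pics/w5.png",p["image"])
rect("board top",box(W,.52,.66,.32,.385,.09,.105))
rect("tab",box(W,.55,.63,.35,.42,.048,.054))
rect("near board",box(W,.5,.65,.22,.285,.09,.105))
rect("block",box(W,.5,.65,.26,.325,.07,.082))
rect("jawtop",box(W,.46,.56,.345,.43,.04,.0475))
rect("grip",box(W,.36,.45,.21,.275,.034,.05))
rect("trig",box(W,.36,.46,.277,.32,.028,.045))
E
```

```text
[0.58504304 0.35512528 0.39100336] [-0.00472433 -0.24152031 -0.34617204]
board top 1791 [582.9 351.9] [18.3 89.2] 80.7 z 0.0964
tab 877 [593.3 380.8] [38.  41.2] 81.4 z 0.0496
near board 1680 [569.5 261.6] [18.7 89.1] 80.0 z 0.0973
block 2535 [570.6 284.1] [51.2 89.8] 86.6 z 0.0757
jawtop 1609 [522.3 381.3] [46.8 75.3] 79.1 z 0.0443
grip 1118 [409.4 250.6] [27.5 90.2] 75.3 z 0.0388
trig 582 [430.4 298.4] [18.9 68.2] 67.9 z 0.0366
```

View pics/w5.png

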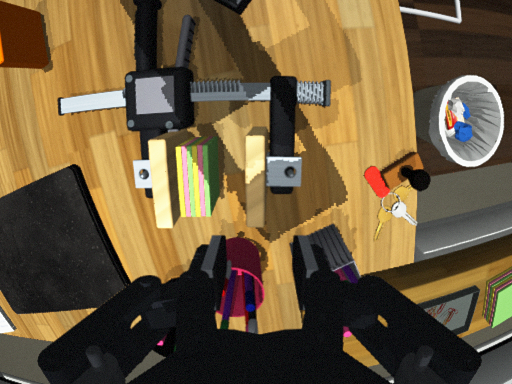

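The board hangs on the peg: its top is at (257,165), and the tab with the peg through it is at (284,172). Next is moving over the grip and trigger with the fingers open.

Request:
{"api": "send_rows", "payload": {
  "commands": [
    [[0.89,-0.6,0,0,0,0],[0.89,-0.6,0,0,0,0],[0.89,-0.59,0,0,0,0],[0.89,-0.59,0,0,0,0],[0.88,-0.59,0,0,0,0],[0.88,-0.59,0,0,0,0],[0,0,1,0,0,0],[0,0,1,0,0,0]]
  ],
  "jaw": 1
}}

```text
time_s: 10.98
eef_pos: [0.4084, 0.2753, 0.3273]
eef_rot: [0.002, 0.082, 0.997, 0.001]
wrist_force: [0.0, 0.8, -0.4]
opening: 1.004
grasp_force: 0.0
```

Request:
{"api": "send_rows", "payload": {
  "commands": [
    [[0,0,1,0,0,0],[0,0,0.5,0,0,0],[0,0,0,0,0,0],[0,0,0,0,0,0],[0,0,0,0,0,0]]
  ]
}}

```text
time_s: 11.4
eef_pos: [0.4099, 0.2756, 0.282]
eef_rot: [0.0, 0.082, 0.997, 0.0]
wrist_force: [0.2, 0.7, 0.5]
opening: 0.996
grasp_force: 0.0
```

```bash
python3 - <<'E'
from h import *
o=status.get_obs(); print(o["eef_pos"],o["eef_rot"],o["opening"])
p=imaging.camera("wrist"); W=wworld(p); np.save("w6.npy",W)
cv2.imwrite("pics/w6.png",p["image"])
O=np.array([.4794,.2543]); y=np.radians(-9.4); X=np.array([np.cos(y),np.sin(y)]);Y=np.array([-np.sin(y),np.cos(y)])
Q=box(W,.3,.68,.05,.5,.006,.12); L=np.c_[(Q[:,:2]-O)@X,(Q[:,:2]-O)@Y,Q[:,2]]*1000
for x0 in(-115,-100,-85,-70,-55,-40):
    q=L[(L[:,0]>x0-3)&(L[:,0]<x0+3)&(L[:,2]>25)&(L[:,2]<60)&(abs(L[:,1])<70)]
    a=q[q[:,1]<15];b=q[q[:,1]>15]
    print(x0,len(a),a[:,1].min() if len(a) else 0,a[:,1].max() if len(a) else 0,'|',len(b),(b[:,1].min(),b[:,1].max(),b[:,2].max()) if len(b) else 0)
rect("board top",box(W,.52,.66,.32,.385,.09,.105)); rect("near board",box(W,.5,.65,.22,.285,.09,.105))
h=L[(L[:,0]<-60)&(L[:,1]>55)&(L[:,2]>10)]; print("punch max x",h[:,0].max(),"min y",h[:,1].min()) if len(h) else 0
E
```

```text
[0.40988109 0.27562637 0.28201796] [2.00291943e-04 8.17776268e-02 9.96650577e-01 8.76951178e-05] 0.9959591140099083
-115 295 -27.23956145636333 -0.7342009693300676 | 1 (np.float64(69.97107369506976), np.float64(69.97107369506976), np.float64(30.851284645275033))
-100 223 -25.581781135423427 -3.783427450478106 | 0 0
-85 215 -25.447891306473366 -3.692757064965631 | 123 (np.float64(31.398365642389237), np.float64(42.68846091388392), np.float64(38.79984609022436))
-70 198 -25.32674187988827 -3.796639367397031 | 109 (np.float64(29.023329701167842), np.float64(40.82400471631213), np.float64(38.44798217340084))
-55 182 -25.79317729802309 -4.078945005199391 | 103 (np.float64(26.726628460006758), np.float64(37.62337546464884), np.float64(38.61483661476656))
-40 168 -23.30625429453667 -3.841994340514944 | 93 (np.float64(24.72518807944693), np.float64(35.8968418662621), np.float64(39.17511521863484))
board top 232 [554.3 359. ] [11.6 32.4] 78.1 z 0.0965
near board 0
punch max x -102.34520834912709 min y 55.00114250238792
```

View pics/w6.png

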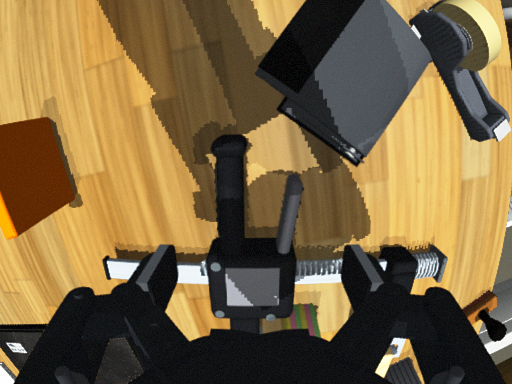

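The grip is at (230,190) and the trigger at (290,215), both between the open fingers and matching the clamp frame I computed. Lowering onto them.

Request:
{"api": "send_rows", "payload": {
  "commands": [
    [[0.13,-0.03,0.5,0,0,0],[0,0,1,0,0,0],[0,0,1,0,0,0],[0,0,0.6,0,0,0],[0,0,0.25,0,0,0],[0,0,0,0,0,0],[0,0,0,0,0,0]]
  ]
}}

```text
time_s: 12.03
eef_pos: [0.4063, 0.2756, 0.182]
eef_rot: [0.001, 0.082, 0.997, 0.0]
wrist_force: [0.4, -0.6, 1.0]
opening: 0.998
grasp_force: 0.0
```

Request:
{"api": "send_rows", "payload": {
  "commands": [
    [[0,0,0,0,0,0],[0,0,0,0,0,0],[0,0,0,0,0,0]]
  ],
  "jaw": 0.82
}}

```text
time_s: 12.28
eef_pos: [0.4062, 0.2755, 0.1822]
eef_rot: [0.001, 0.082, 0.997, 0.001]
wrist_force: [-0.3, 0.4, 0.7]
opening: 0.822
grasp_force: 0.0
```

Request:
{"api": "send_rows", "payload": {
  "commands": [
    [[0,0,0,0,0,0],[0,0,0,0,0,0],[0,0,0,0,0,0]]
  ],
  "jaw": 0.76
}}

```text
time_s: 12.53
eef_pos: [0.4062, 0.2756, 0.1821]
eef_rot: [0.001, 0.082, 0.997, 0.001]
wrist_force: [-1.6, 0.8, 7.2]
opening: 0.758
grasp_force: 4.2
```

Request:
{"api": "send_rows", "payload": {
  "commands": [
    [[0,-0.13,-0.05,0,0,0],[0,-0.13,-0.05,0,0,0],[0,0,0,0,0,0]]
  ],
  "jaw": 0.57
}}

```text
time_s: 12.78
eef_pos: [0.4046, 0.267, 0.1849]
eef_rot: [0.001, 0.082, 0.997, -0.0]
wrist_force: [-1.4, -5.9, 11.5]
opening: 0.574
grasp_force: 8.1
```

Request:
{"api": "send_rows", "payload": {
  "commands": [
    [[0,-0.13,-0.05,0,0,0],[0,-0.13,-0.05,0,0,0],[0,0,0,0,0,0],[0,0,0,0,0,0]]
  ],
  "jaw": 0.39
}}

```text
time_s: 13.12
eef_pos: [0.4032, 0.2598, 0.187]
eef_rot: [0.0, 0.082, 0.997, -0.0]
wrist_force: [0.8, -3.4, 2.4]
opening: 0.391
grasp_force: 10.2
```

```bash
cat > look.py <<'E'
from h import *
p=imaging.camera("wrist"); W=wworld(p); t=imaging.camera("top"); V=world(t)
O=np.array([.4794,.2543]); y=np.radians(-9.4); X=np.array([np.cos(y),np.sin(y)]);Y=np.array([-np.sin(y),np.cos(y)])
def loc(W):
    Q=box(W,.3,.68,.05,.5,.006,.12); return np.c_[(Q[:,:2]-O)@X,(Q[:,:2]-O)@Y,Q[:,2]]*1000
def rng(n,L,x0,x1,y0,y1,z0,z1):
    q=L[(L[:,0]>x0)&(L[:,0]<x1)&(L[:,1]>y0)&(L[:,1]<y1)&(L[:,2]>z0)&(L[:,2]<z1)]
    if len(q)>4:
        r=cv2.minAreaRect(q[:,:2].astype(np.float32))
        print(n,len(q),"y",np.round(np.percentile(q[:,1],[1,50,99]),1),"rect",np.round(r[0],1),np.round(r[1],1),round(r[2],1),"z",round(np.median(q[:,2]),1))
    else: print(n,len(q))
for nm,L in(("wrist",loc(W)),("top",loc(V))):
    print(nm)
    rng("loose board",L,30,150,45,125,88,105); rng("near board",L,30,150,0,42,88,105)
    rng("block",L,40,140,28,80,68,82); rng("jaw",L,20,50,60,160,40,48); rng("barend",L,-15,15,100,215,18,35)
    rng("grip",L,-112,-90,-50,15,30,50)
o=status.get_obs(); print(o["time_s"],o["eef_pos"],o["wrist_force"],o["opening"],o["grasp_force"])
E
python3 look.py
```

```text
wrist
loose board 0
near board 0
block 0
jaw 0
barend 818 y [149.  167.1 179.1] rect [ -0.6 150.7] [62.8 29.2] 89.4 z 29.0
grip 2019 y [-25.8 -14.6   1.3] rect [-101.   -11.4] [30.7 22. ] 90.0 z 38.7
top
loose board 190 y [ 85.5  94.2 104. ] rect [87.2 94.9] [89.4 19.4] 0.5 z 95.7
near board 194 y [11.  19.4 29.2] rect [88.1 20. ] [89.9 19.1] 0.6 z 96.8
block 256 y [33.5 48.9 64.7] rect [90.9 49.2] [74.8 31.8] 0.2 z 75.6
jaw 72 y [107.8 126.5 139.6] rect [ 35.  115.9] [48.2 29.5] 89.5 z 44.0
barend 127 y [100.7 153.9 179.3] rect [ -0.  140.5] [80.7 29. ] 89.3 z 27.6
grip 0
13.2167 [0.40327979 0.25980519 0.18701552] [-0.15371439 -4.30216944  2.89062517] 0.39345815463387324 10.728020262904465
```

Request:
{"api": "send_rows", "payload": {
  "commands": [
    [[0,0.13,0.05,0,0,0],[0,0.13,0.05,0,0,0],[0,0.13,0.05,0,0,0],[0,0.13,0.05,0,0,0],[0,0,0,0,0,0],[0,0,0,0,0,0]]
  ],
  "jaw": 0.8
}}

```text
time_s: 13.72
eef_pos: [0.4053, 0.2756, 0.1805]
eef_rot: [-0.0, 0.081, 0.997, -0.0]
wrist_force: [-0.1, 0.2, -0.2]
opening: 0.797
grasp_force: 0.0
```

Request:
{"api": "send_rows", "payload": {
  "commands": [
    [[0,-0.13,-0.05,0,0,0],[0,-0.13,-0.05,0,0,0],[0,0,0,0,0,0]]
  ],
  "jaw": 0.57
}}

```text
time_s: 13.97
eef_pos: [0.4039, 0.2667, 0.1842]
eef_rot: [-0.001, 0.081, 0.997, -0.001]
wrist_force: [-4.1, -3.8, 9.2]
opening: 0.572
grasp_force: 8.2
```

Request:
{"api": "send_rows", "payload": {
  "commands": [
    [[0,-0.13,-0.05,0,0,0],[0,-0.13,-0.05,0,0,0],[0,0,0,0,0,0],[0,0,0,0,0,0]]
  ],
  "jaw": 0.39
}}

```text
time_s: 14.3
eef_pos: [0.4027, 0.2595, 0.1865]
eef_rot: [-0.0, 0.082, 0.997, -0.0]
wrist_force: [-0.4, -0.2, -2.7]
opening: 0.394
grasp_force: 9.4
```

```bash
python3 look.py | sed -n '/top/,$p'
```

```text
top
loose board 190 y [76.1 84.3 94.1] rect [86.9 85.5] [89.3 18.7] 0.5 z 95.8
near board 196 y [11.1 19.6 29.5] rect [88.1 20.2] [89.7 19.6] 0.7 z 96.8
block 263 y [34.3 49.9 78.4] rect [85.9 56.5] [84.4 45.5] 1.0 z 75.5
jaw 70 y [ 85.7 116.3 130.1] rect [ 35.1 106.1] [29.1 48.2] 1.3 z 43.1
barend 97 y [100.5 148.5 168.2] rect [ -0.7 135.3] [69.8 27.2] 89.1 z 27.2
grip 0
14.4 [0.40274911 0.25975405 0.18649671] [-0.68970654 -0.41232092 -2.62150111] 0.39572304026604077 9.51718881726265
```

Request:
{"api": "send_rows", "payload": {
  "commands": [
    [[0,0.13,0.05,0,0,0],[0,0.13,0.05,0,0,0],[0,0.13,0.05,0,0,0],[0,0.13,0.05,0,0,0],[0,0,0,0,0,0],[0,0,0,0,0,0]]
  ],
  "jaw": 0.8
}}

```text
time_s: 14.9
eef_pos: [0.4056, 0.2756, 0.1808]
eef_rot: [0.0, 0.082, 0.997, 0.0]
wrist_force: [-0.5, -0.2, 0.2]
opening: 0.8
grasp_force: 0.0
```

Request:
{"api": "send_rows", "payload": {
  "commands": [
    [[0,-0.13,-0.05,0,0,0],[0,-0.13,-0.05,0,0,0],[0,0,0,0,0,0]]
  ],
  "jaw": 0.57
}}

```text
time_s: 15.15
eef_pos: [0.4041, 0.2667, 0.1844]
eef_rot: [-0.0, 0.081, 0.997, -0.001]
wrist_force: [-3.2, -6.0, 9.8]
opening: 0.577
grasp_force: 8.7
```

Request:
{"api": "send_rows", "payload": {
  "commands": [
    [[0,-0.13,-0.05,0,0,0],[0,-0.13,-0.05,0,0,0],[0,0,0,0,0,0],[0,0,0,0,0,0]]
  ],
  "jaw": 0.39
}}

```text
time_s: 15.48
eef_pos: [0.4029, 0.2596, 0.1867]
eef_rot: [-0.0, 0.082, 0.997, -0.0]
wrist_force: [-0.0, -2.0, -0.5]
opening: 0.39
grasp_force: 9.0
```

```bash
python3 look.py | sed -n '/top/,$p'
```

```text
top
loose board 190 y [66.4 75.  84.5] rect [87.3 75.5] [89.4 19. ] 0.7 z 95.5
near board 197 y [11.6 20.  30. ] rect [88.4 21. ] [89.6 19. ] 0.1 z 96.9
block 265 y [34.3 50.6 69. ] rect [85.6 51.8] [36.3 86.2] 89.4 z 75.9
jaw 75 y [ 80.8 106.2 119.6] rect [34.9 95.6] [48.8 29.7] 88.6 z 43.9
barend 88 y [123.1 144.  161.4] rect [1.000e-01 1.421e+02] [39.5 28. ] 89.4 z 26.9
grip 0
15.5833 [0.40291157 0.25971899 0.18667942] [-0.10302382 -2.88810717  0.21293877] 0.3944504640937231 9.094842527993023
```

Request:
{"api": "send_rows", "payload": {
  "commands": [
    [[0,0.13,0.05,0,0,0],[0,0.13,0.05,0,0,0],[0,0.13,0.05,0,0,0],[0,0.13,0.05,0,0,0],[0,0,0,0,0,0],[0,0,0,0,0,0]]
  ],
  "jaw": 0.8
}}

```text
time_s: 16.08
eef_pos: [0.4056, 0.2756, 0.1807]
eef_rot: [-0.0, 0.082, 0.997, 0.0]
wrist_force: [-0.6, 0.4, -0.5]
opening: 0.798
grasp_force: 0.0
```

Request:
{"api": "send_rows", "payload": {
  "commands": [
    [[0,-0.13,-0.05,0,0,0],[0,-0.13,-0.05,0,0,0],[0,0,0,0,0,0]]
  ],
  "jaw": 0.57
}}

```text
time_s: 16.33
eef_pos: [0.404, 0.2667, 0.1844]
eef_rot: [-0.0, 0.081, 0.997, -0.001]
wrist_force: [-4.0, -4.9, 9.4]
opening: 0.57
grasp_force: 8.4
```

Request:
{"api": "send_rows", "payload": {
  "commands": [
    [[0,-0.07,-0.03,0,0,0],[0,-0.06,-0.02,0,0,0],[0,0,0,0,0,0]]
  ],
  "jaw": 0.48
}}

```text
time_s: 16.58
eef_pos: [0.4035, 0.2633, 0.1856]
eef_rot: [-0.0, 0.082, 0.997, -0.0]
wrist_force: [-2.5, -1.6, 5.7]
opening: 0.486
grasp_force: 9.9
```

```bash
python3 look.py | sed -n '/top/,$p'
```

```text
top
loose board 188 y [61.7 70.  79.2] rect [87.9 69.9] [18.8 90. ] 89.3 z 95.6
near board 195 y [11.6 20.2 30.2] rect [88.5 20.8] [89.6 18.9] 0.4 z 96.8
block 244 y [34.8 49.6 64. ] rect [84.6 51. ] [38.6 90.7] 81.1 z 76.0
jaw 67 y [ 68.8 101.8 113.4] rect [33.6 90.5] [46.8 28.4] 87.0 z 44.9
barend 91 y [117.  136.3 153.5] rect [  0.2 132.4] [27.5 42.5] 3.6 z 29.2
grip 0
16.6833 [0.4035389  0.26343231 0.18557287] [-2.16350748 -2.77249171  6.1856811 ] 0.4840437873590207 10.242717111250386
```

Request:
{"api": "send_rows", "payload": {
  "commands": [
    [[0,-0.07,-0.02,0,0,0],[0,0,0,0,0,0],[0,0,0,0,0,0]]
  ],
  "jaw": 0.435
}}

```text
time_s: 16.93
eef_pos: [0.4033, 0.2615, 0.1861]
eef_rot: [-0.0, 0.082, 0.997, -0.0]
wrist_force: [-2.4, -3.0, 6.0]
opening: 0.439
grasp_force: 8.9
```

Request:
{"api": "send_rows", "payload": {
  "commands": [
    [[0,-0.05,-0.02,0,0,0],[0,0,0,0,0,0],[0,0,0,0,0,0]]
  ],
  "jaw": 0.4
}}

```text
time_s: 17.18
eef_pos: [0.4031, 0.2601, 0.1864]
eef_rot: [-0.0, 0.082, 0.997, -0.0]
wrist_force: [-1.5, -3.0, 2.6]
opening: 0.399
grasp_force: 10.3
```

```bash
python3 look.py | sed -n '/top/,$p'
```

```text
top
loose board 192 y [60.9 69.7 78.5] rect [87.3 70.1] [89.8 17.9] 1.4 z 96.3
near board 199 y [11.7 19.9 29.7] rect [88.9 20.8] [90.9 18.7] 0.8 z 97.1
block 244 y [34.2 49.2 63.3] rect [86.  48.9] [31.6 87.5] 87.9 z 76.3
jaw 72 y [ 81.3  98.5 111. ] rect [33.3 92.4] [41.2 29.1] 77.3 z 44.2
barend 82 y [115.7 135.4 150.7] rect [ -0.9 133.4] [36.3 29. ] 87.5 z 27.3
grip 0
17.2833 [0.40309887 0.26008595 0.18646313] [-0.74637218 -3.91259435  2.44550688] 0.3994655910130282 10.378145948052406
```

Request:
{"api": "send_rows", "payload": {
  "commands": [
    [[0,-0.02,-0.01,0,0,0],[0,0,0,0,0,0],[0,0,0,0,0,0]]
  ],
  "jaw": 0.385
}}

```text
time_s: 17.53
eef_pos: [0.4029, 0.2596, 0.1867]
eef_rot: [-0.0, 0.082, 0.997, 0.0]
wrist_force: [0.7, -0.9, -2.8]
opening: 0.387
grasp_force: 9.7
```

Request:
{"api": "send_rows", "payload": {
  "commands": [
    [[0,0.13,0.05,0,0,0],[0,0.13,0.05,0,0,0],[0,0.13,0.05,0,0,0],[0,0.14,0.05,0,0,0],[0,0,0,0,0,0],[0,0,0,0,0,0]]
  ],
  "jaw": 0.8
}}

```text
time_s: 18.03
eef_pos: [0.4055, 0.2756, 0.1808]
eef_rot: [-0.0, 0.081, 0.997, -0.0]
wrist_force: [0.0, 0.5, -0.2]
opening: 0.796
grasp_force: 0.0
```

Request:
{"api": "send_rows", "payload": {
  "commands": [
    [[0,-0.13,-0.05,0,0,0],[0,-0.06,-0.02,0,0,0],[0,0,0,0,0,0]]
  ],
  "jaw": 0.65
}}

```text
time_s: 18.28
eef_pos: [0.4044, 0.2693, 0.1832]
eef_rot: [-0.0, 0.082, 0.997, -0.0]
wrist_force: [-1.6, 1.0, 3.2]
opening: 0.65
grasp_force: 5.7
```

```bash
python3 look.py | sed -n '/top/,$p'
```

```text
top
loose board 192 y [60.6 69.7 79.7] rect [86.9 70.4] [89.3 19.3] 1.0 z 96.6
near board 197 y [11.7 19.8 30.4] rect [88.9 21.1] [90.1 18.8] 1.2 z 97.3
block 243 y [34.4 49.4 63.7] rect [85.4 49.3] [34.9 88.6] 86.0 z 75.9
jaw 72 y [ 70.3  96.1 109.2] rect [33.2 87.8] [45.  29.3] 81.1 z 44.2
barend 83 y [115.8 132.5 150. ] rect [ -1. 133.] [34.9 27.2] 87.7 z 27.6
grip 0
18.3833 [0.40443688 0.26940087 0.18316789] [-2.18751484 -0.1363159   3.43576098] 0.6501735289451747 6.120439727237681
```

Request:
{"api": "send_rows", "payload": {
  "commands": [
    [[0,-0.07,-0.02,0,0,0],[0,-0.04,-0.02,0,0,0],[0,0,0,0,0,0]]
  ],
  "jaw": 0.57
}}

```text
time_s: 18.63
eef_pos: [0.4039, 0.2662, 0.1842]
eef_rot: [-0.0, 0.082, 0.997, -0.0]
wrist_force: [-1.9, 0.3, 3.8]
opening: 0.571
grasp_force: 7.4
```

Request:
{"api": "send_rows", "payload": {
  "commands": [
    [[0,-0.06,-0.02,0,0,0],[0,0,0,0,0,0],[0,0,0,0,0,0]]
  ],
  "jaw": 0.53
}}

```text
time_s: 18.88
eef_pos: [0.4037, 0.2645, 0.1848]
eef_rot: [-0.0, 0.082, 0.997, -0.0]
wrist_force: [-2.7, -1.6, 5.4]
opening: 0.526
grasp_force: 11.4
```

```bash
python3 look.py | sed -n '/top/,$p'
```

```text
top
loose board 198 y [61.3 70.  79.8] rect [87.7 70.5] [89.9 19.1] 2.1 z 97.1
near board 196 y [11.4 19.7 30.2] rect [88.6 20.8] [89.1 19.3] 1.2 z 97.1
block 246 y [34.2 49.2 65.6] rect [83.6 50.1] [39.6 89.4] 80.3 z 75.8
jaw 74 y [ 61.3  94.8 108.1] rect [34.5 84.8] [47.  29.4] 88.8 z 43.4
barend 73 y [113.  127.9 142.9] rect [ -1.5 129. ] [31.6 26.7] 88.3 z 27.0
grip 0
18.9833 [0.40369648 0.26450275 0.18476214] [-3.30509653 -1.43044935  5.48070692] 0.5371077755372784 11.598515379155288
```

Request:
{"api": "send_rows", "payload": {
  "commands": [
    [[0,-0.05,-0.02,0,0,0],[0,0,0,0,0,0],[0,0,0,0,0,0]]
  ],
  "jaw": 0.49
}}

```text
time_s: 19.23
eef_pos: [0.4035, 0.263, 0.1853]
eef_rot: [-0.0, 0.082, 0.997, -0.0]
wrist_force: [-3.1, -1.9, 4.3]
opening: 0.49
grasp_force: 12.8
```

```bash
python3 look.py | sed -n '/top/,$p'; python3 - <<'E'
from h import *
t=imaging.camera("top"); s=imaging.camera("scene")
A=cv2.resize(t["image"][130:220,110:220],(660,540),interpolation=cv2.INTER_CUBIC); cv2.imwrite("pics/t9.png",A)
E
```

```text
top
loose board 195 y [61.1 70.  80.2] rect [87.6 70.4] [90.4 18.6] 1.9 z 96.5
near board 189 y [11.8 20.2 30.5] rect [88.6 20.8] [89.2 20.2] 1.9 z 97.0
block 249 y [34.4 49.5 64.6] rect [84.  49.8] [40.1 90.7] 79.2 z 75.6
jaw 66 y [ 61.3  94.6 106.8] rect [34.6 84.1] [46.5 29.1] 87.6 z 44.8
barend 71 y [111.8 128.5 145.1] rect [ -0.5 128.6] [33.9 27.4] 88.2 z 27.9
grip 0
19.3333 [0.40347502 0.26303823 0.18529355] [-4.3098902  -2.15592074  5.8894828 ] 0.48912548293867136 12.988484711386263
```

View pics/t9.png

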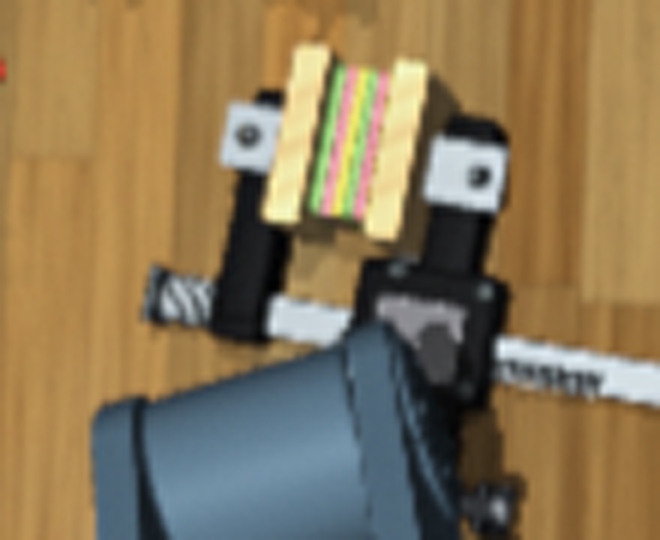

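The top crop shows the board against the block, with its tab on the peg at (248,135) and the block upright. Squeezing on gently.

Request:
{"api": "send_rows", "payload": {
  "commands": [
    [[0,-0.05,-0.02,0,0,0],[0,0,0,0,0,0],[0,0,0,0,0,0]]
  ],
  "jaw": 0.45
}}

```text
time_s: 19.68
eef_pos: [0.4033, 0.2616, 0.1858]
eef_rot: [-0.0, 0.082, 0.997, 0.0]
wrist_force: [-2.2, -1.5, 1.4]
opening: 0.447
grasp_force: 14.6
```

Request:
{"api": "send_rows", "payload": {
  "commands": [
    [[0,-0.05,-0.02,0,0,0],[0,0,0,0,0,0],[0,0,0,0,0,0]]
  ],
  "jaw": 0.415
}}

```text
time_s: 19.93
eef_pos: [0.4031, 0.2601, 0.1863]
eef_rot: [0.0, 0.082, 0.997, 0.0]
wrist_force: [-0.4, -0.4, -3.1]
opening: 0.417
grasp_force: 13.1
```

```bash
sed -i 's/rng("grip",L,-112.*/rng("tail",L,-13,13,-260,-60,15,40)/' look.py; python3 look.py | sed -n '/top/,$p'
```

```text
top
loose board 200 y [61.1 69.6 80.2] rect [88.1 70.6] [90.2 19.5] 1.0 z 96.9
near board 198 y [11.5 20.  29.7] rect [88.7 20.9] [89.8 19. ] 1.3 z 97.1
block 246 y [34.4 49.3 63. ] rect [85.9 48.8] [31.9 87.4] 87.4 z 75.7
jaw 63 y [ 73.5  94.4 106.8] rect [34.2 84.7] [45.9 29.1] 88.2 z 44.6
barend 69 y [112.8 127.4 142.6] rect [ -0.5 126.6] [26.7 32.2] 0.5 z 28.6
tail 282 y [-195.1 -125.4  -61.4] rect [   3.3 -128.3] [ 22.7 136.1] 2.4 z 27.9
20.0333 [0.40312848 0.26013445 0.18635221] [ 0.38797154  0.26087257 -4.72021201] 0.4191150364329941 13.088562819175422
```

```bash
cat > sp.py <<'E'
import look
from look import *
print("----")
V0=np.load("s.npz")["tw"]
for nm,M in(("t0",V0),("now",V)):
    L=loc(M)
    print(nm); rng("tail",L,-8,8,-260,-60,22,34)
    q=L[(abs(L[:,0])<8)&(L[:,1]<-90)&(L[:,2]>22)&(L[:,2]<34)]; print(" min",np.sort(q[:,1])[:8].round(1))
    q=L[(abs(L[:,0])<8)&(L[:,1]>100)&(L[:,2]>22)&(L[:,2]<48)]; print(" max",np.sort(q[:,1])[-8:].round(1))
    rng("jaw",L,20,50,75,175,41,48)
    q=L[(abs(L[:,0]-87)<14)&(L[:,1]>75)&(L[:,1]<160)&(L[:,2]>38)&(L[:,2]<53)]; print(" jaw back edge",np.sort(q[:,1])[-8:].round(1))
E
python3 sp.py | sed -n '/----/,$p'
```

```text
----
t0
tail 136 y [-144.5 -102.2  -61.8] rect [ 1.000e-01 -1.032e+02] [84.9 15.5] 89.6 z 26.8
 min [-145.7 -144.8 -144.  -143.5 -143.1 -142.6 -141.9 -141.2]
 max [188.9 189.2 189.9 190.  190.9 192.3 192.4 194.2]
jaw 69 y [127.7 140.2 152.2] rect [ 34.9 140.8] [26.1 29.3] 87.4 z 43.9
 jaw back edge [148.7 149.6 150.  150.1 150.4 151.1 151.6 152.9]
now
tail 200 y [-195.  -126.1  -61.5] rect [ 1.000e-01 -1.283e+02] [ 15.7 136. ] 0.2 z 27.8
 min [-196.3 -195.7 -195.  -194.5 -193.2 -192.  -191.4 -190.7]
 max [137.9 138.  138.1 139.  139.  140.4 141.5 142.3]
jaw 71 y [ 81.6  94.2 106.8] rect [35.  94.3] [29.5 25.3] 1.4 z 44.4
 jaw back edge [115.9 115.9 116.7 117.3 117.5 117.7 117.8 117.8]
```

Request:
{"api": "send_rows", "payload": {
  "commands": [
    [[0,-0.03,-0.01,0,0,0],[0,0,0,0,0,0],[0,0,0,0,0,0],[0,0,0,0,0,0],[0,0,0,0,0,0],[0,0,0,0,0,0]]
  ],
  "jaw": 0.392
}}

```text
time_s: 20.63
eef_pos: [0.403, 0.2593, 0.1869]
eef_rot: [0.0, 0.082, 0.997, 0.0]
wrist_force: [0.5, -0.3, -4.9]
opening: 0.396
grasp_force: 14.5
```

```bash
python3 sp.py | sed -n '/^top/,$p'
```

```text
top
loose board 199 y [61.6 70.  80.3] rect [88.6 71. ] [90.  19.9] 0.3 z 96.8
near board 195 y [11.6 20.  30. ] rect [89.3 20.5] [19.4 89.1] 89.3 z 97.2
block 243 y [34.4 48.8 63.4] rect [85.9 49.2] [35.7 88.5] 84.6 z 75.8
jaw 66 y [ 65.1  94.8 107.4] rect [34.9 85.2] [45.2 29.6] 89.9 z 44.3
barend 67 y [112.9 125.  140.9] rect [ -0.  126.8] [25.9 28.9] 2.2 z 28.5
tail 284 y [-195.3 -125.5  -61.8] rect [   3.4 -128.6] [ 23.  136.3] 2.2 z 27.7
20.7333 [0.40294134 0.25931258 0.18690599] [ 0.40044245  1.7503918  -5.13139818] 0.3921535259564528 14.460520120337605
----
t0
tail 136 y [-144.5 -102.2  -61.8] rect [ 1.000e-01 -1.032e+02] [84.9 15.5] 89.6 z 26.8
 min [-145.7 -144.8 -144.  -143.5 -143.1 -142.6 -141.9 -141.2]
 max [188.9 189.2 189.9 190.  190.9 192.3 192.4 194.2]
jaw 69 y [127.7 140.2 152.2] rect [ 34.9 140.8] [26.1 29.3] 87.4 z 43.9
 jaw back edge [148.7 149.6 150.  150.1 150.4 151.1 151.6 152.9]
now
tail 203 y [-195.7 -125.7  -62. ] rect [   0.4 -128.8] [ 15.5 136.3] 0.4 z 27.7
 min [-196.9 -196.3 -195.7 -195.  -194.5 -193.9 -193.3 -192.6]
 max [136.2 136.5 137.5 137.5 137.6 140.8 141.2 141.3]
jaw 57 y [ 83.2  95.5 106.9] rect [34.3 94.4] [24.3 30. ] 85.7 z 44.4
 jaw back edge [115.7 116.  116.4 116.4 117.3 117.5 118.  118.3]
```

```bash
python3 -c "
from bench import ctrl
print(ctrl.hand_in())"
```

```text
the job is handed in; nothing more can be done
None
```

I handed the job in at about 21 s: the press board hangs on the peg and presses the block, with the sprung outer jaw pushed back about 6 mm by camera measurement. The fingers still hold the trigger squeezed, at about 14 N; the hand-in call returned no verdict, so I don't know how it was judged.

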